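# Take the lock cap off the slicer, whichever way it unscrews

### The arm

A 7-joint arm with a two-finger parallel gripper is mounted at the origin on the work surface. World frame = base frame: x ahead of the robot, y to its left, z up, the work surface at z = 0. Lengths are in mm, angles in rad, forces in N, time in s.
With the tool pointing down it reaches from about 400 to 875 mm from the base axis. Payload 6.5 kg.
Tool frame: the origin (TCP) lies on the front face of the gripper's body, between the roots of the fingers; the fingertips stand 73 mm ahead of it and the grasp point (between the pads) lies 54 mm ahead of it; z points along the fingers, y is the line along which they close (so a half turn about z gives the same grasp; the last joint's range is limited). The gripper opens to 85 mm and grips with 20 to 120 N. Pads are 22 mm wide; open, the fingers measure 114 mm over their backs; the gripper's body (76 mm by 85 mm) begins 54 mm behind the grasp point. The pads swing forward as they close: fully open they stand 13 mm farther back than shut.
Start: joints at [1.144, 0.536, -0.004, 1.538, 0.003, 1.067, -0.071], TCP at [229.462, -608.142, 303.89] pointing down, gripper open.
Joint ranges: [-2.7, 2.7], [-0.37, 2.16], [-1.27, 1.26], [0.24, 2.4], [-1.31, 4.45], [0.19, 1.91], [-2.76, 2.76]. Speed limits (rad/s): [2.39, 2.39, 3.14, 3.14, 3.14, 3.14, 3.14].

### API

Orientations are given as a unit quaternion [x, y, z, w].
In Python, from station import * gives the robot as it stands.
- The arm moves only by the tool drive_tool, never from a script. Its argument "series" is a list of rows, each a list of 7 numbers: the gripper's target within -1 to 1 (shut at 1, half-way at 0, fully open at -1), then the shift along the tool's x, y, z scaled (see below), then the turn, a rotation vector about the tool's x, y, z scaled (see below). In form: [[gripper, x, y, z, wx, wy, wz], ...]. A call has 1 to 20 rows; each row is the pose to reach, as a shift and turn from the pose commanded when the call began, along the tool's axes at that moment; what a row does not reach only later rows make up. The controller multiplies each number of a shift by 30 cm and each number of a turn by 45 degrees. A row lasts 1/10 s, in which the tool goes at most 50 mm and 8.59 degrees, less where a joint would pass 70% of its speed; a pose out of reach is approached as far as the arm can. A call with a number of a shift or a turn outside -1 to 1 is refused whole. A call with a gripper value outside its range is refused whole. The fingers move at their own pace and stop on an object; "grip_force" is the grip in N (left out, the last holds). Time passes only in rows, so rows that repeat a pose let the fingers close. It gives the time, the measured TCP pose, the force, the opening and the grip force at its end, in the units of the state.
- observe(): the state, without advancing time (a new reading comes with each control period).
- snapshot(name): name is "side" or "top"; returns a dict with "image" (384x512x3 uint8, red, green, blue), "z_map" (384x512 float32, mm along the optical axis (not along the pixel's ray), 0 where there is no reading), "fovy" (degrees; the focal length in pixels is half the picture's height over the tangent of half this angle, whatever the lens; pixels are square), "cx", "cy" (the principal point, pixels), "k1" (the pictures are not rectified: a ray, as slopes to the right and down, at radius r is drawn at 1 + k1 r^2 times it, then the intrinsics apply), "eye" and "attitude" of the camera in the world. Camera axes: x right, y up, looking along -z (the intrinsics and any distortion apply to the point x, -y, -z); pixel columns grow to the right and rows downward; lengths in mm; the calibration is good to about 2 mm. A picture is of the moment at which its call begins.
- close_job(): hands the job in; it is judged then, once.
The state is a dict: "clock": time; "qpos": joint angles; "joint_velocities": joint speeds; "joint_efforts": joint torques, N m; "ee_pos": TCP position; "tcp_rot": TCP orientation; "ft_force": force on the tool from outside, world axes, zero at the start; "wrist_torque": the same for the moment, N m; "finger_gap": finger opening in mm; "gripper_force": force on a finger pad.
Only numpy, scipy, OpenCV 4.12 (cv2) and the standard library are available. Lean on these libraries where they do the work, as an engineer would, in place of code of your own. Each camera call takes 0.05 s, during which the arm holds its last target. There are 200 camera calls.

### The job

The lock cap in the middle of the vegetable slicer's disc must come off so that the disc can be changed, but nobody remembers whether this machine has an ordinary or a reverse thread. Feel which way the cap loosens, turn it while it is still down on the disc until it is free, and lift it straight up off the spindle, leaving the other things on the table alone. Finish still holding the cap in the gripper, upright and still, about 10 cm above where it sat.

Things in the scene. Friction and masses are not known exactly. Their poses are not given: they have to be found in the camera images.
- cap_grip (a point): Grip point of the loose black lock cap (100 to 220 g): a round skirt 68 mm wide, 30 mm high, with an upright flat grip bar across its top, 56 mm long, 14 mm thick, 40 mm high (30 to 70 mm above the underside). The point is in the bar on the cap's axis, 52 mm above the underside, 22 mm above the round shoulder. x runs along the bar, y across its thickness, z up the cap's axis.
- hub (a point): Fixed: on the spindle's axis at the top face of the slicer's steel disc (176 mm wide), 75 mm above the table, where the cap's underside rests. Axes as the slicer's: y points to the motor block. The spindle, 51 mm wide, stands 18 mm above the disc, hidden under the cap. At the start the cap's bar lies within 0.15 rad of this x axis.
- slicer: The white vegetable slicer, fixed: a deck 230 mm (x) by 390 mm (y), 70 mm high, origin at the centre of its underside at table height. The disc is centred at y = -90 mm; the motor block, 190 by 140 mm, centred at y = +110 mm, rises to 165 mm above the table.
- cap: The same cap, origin at its underside's centre. It turns easily (under 0.3 N m) and does not rise. Tightening meets a hard stop 0.1 to 0.5 rad from the start; loosening ends at a hard stop after 1.05 to 1.4 rad, and up to 0.08 rad short of that stop it lifts off (clear after 20 mm; ease off the stop first or it jams). Before that it lifts only 2 to 3 mm. Which way loosens is hidden and varies.
- bowl: Bystander: red lacquer bowl, 116 mm across, 62 mm high; origin under its centre.
- sauce: Bystander: amber bottle with a white cap, 68 mm in diameter, 170 mm high; origin under its centre.
- carton: Bystander: long cardboard carton of baking paper, 330 by 50 by 50 mm, lying along its x; origin under its centre.
Things that resemble listed ones, but are neither listed nor needed, are in the scene too. What is meant by the cap is not red or yellow, and is the larger of those in its own colour.

How it is judged:
By the outcome, as a careful person would: the job done as asked, in the order asked, and still so for the second after the job is handed in, while the arm keeps its last pose, push and grip.
It also fails if it takes over 45 s, if anything falls off the work surface, if the arm or the gripper's body presses on something with over 40 N, if the wrist force passes 120 N, or if a joint passes its speed limit or range.

## Working session

There is one attempt and no reset: what is moved stays moved. The work goes in short steps, Python scripts to look and compute and a tool call to move; the robot and the scene stay as the last step left them, time stands still between calls to the robot, and variables do not carry over. Pictures are saved under pics/ and viewed, at most 10 in all, crops included, and the job is handed in when it is done.

Besides the shell and the picture viewer there is one more tool, called after "Call:" in YAML: its name, and indented under it one key for each argument. drive_tool: Moves the arm, as the interface text tells. Its arguments: {"type":"object","properties":{"series":{"type":"array","items":{"type":"array","items":{"type":"number"}}},"grip_force":{"type":"number"}},"required":["series"]}

```bash
mkdir -p pics; cat > h.py <<'E'
from station import *
import numpy as np, cv2
from scipy.spatial.transform import Rotation as R
def shot(n):
    s=snapshot(n); np.save(n+'.npy',s,allow_pickle=True); return s
def load(n): return np.load(n+'.npy',allow_pickle=True).item()
def world(s,u,v,z=None,h=None):
    """pixels->world; z depth (else z_map), or intersect with height h"""
    im=s['image'];f=im.shape[0]/2/np.tan(np.radians(s['fovy'])/2)
    u=np.atleast_1d(u).astype(float);v=np.atleast_1d(v).astype(float)
    xd=(u-s['cx'])/f;yd=(v-s['cy'])/f;x,y=xd.copy(),yd.copy()
    for _ in range(30):
        k=1+s['k1']*(x*x+y*y);x,y=xd/k,yd/k
    A=np.array(s['attitude']);Rm=R.from_quat(A).as_matrix() if A.size==4 else A.reshape(3,3)
    d=np.stack([x,-y,-np.ones_like(x)],1)@Rm.T;e=np.array(s['eye'])
    if h is not None: t=(h-e[2])/d[:,2]
    else: t=s['z_map'][v.round().astype(int),u.round().astype(int)] if z is None else z
    return e+d*np.reshape(t,(-1,1))
E
python3 - <<'E'
from h import *
for n in('top','side'):
    s=shot(n);cv2.imwrite(f'pics/{n}0.png',s['image'][...,::-1]);print({k:v for k,v in s.items() if k not in('image','z_map')})
print(observe())
E
```

```text
{'fovy': 42.55170941100745, 'cx': 253.36586594000283, 'cy': 185.01973958816754, 'k1': 0.06467898602722347, 'eye': array([ 354.81916462,  -19.98287261, 1555.61369348]), 'attitude': array([ 0.03853291, -0.04756581, -0.70521817,  0.70634272])}
{'fovy': 50.905301287371245, 'cx': 250.8804526150977, 'cy': 194.60393578990846, 'k1': 0.04562925903671253, 'eye': array([  318.65223508, -1058.78495501,   892.81742995]), 'attitude': array([ 0.44001057, -0.04143202, -0.09798218,  0.89166898])}
{'clock': 0.1, 'qpos': array([ 1.14377421,  0.53711533, -0.00443217,  1.53875124,  0.00264704,
        1.06730497, -0.0711921 ]), 'joint_velocities': array([ 4.98519346e-04, -3.89347747e-04, -1.41153729e-03, -2.63454449e-03,
        9.00575340e-04, -8.27242251e-05, -1.07503532e-03]), 'joint_efforts': array([ 3.09231109e-03, -5.84571147e+01,  1.05219048e+00, -2.59777808e+01,
        1.27199877e-02,  4.61973046e-03,  9.59575800e-06]), 'ee_pos': array([ 229.30187649, -607.73298406,  303.09353663]), 'tcp_rot': array([ 9.83761032e-01,  1.79481508e-01, -2.19483999e-04, -7.55724657e-04]), 'ft_force': array([ 0.63535138, -0.04170252,  0.02827708]), 'wrist_torque': array([ 0.04141003, -0.01380728, -0.01482544]), 'gripper_force': 0.0, 'finger_gap': 85.56413670459183}
```

View pics/top0.png

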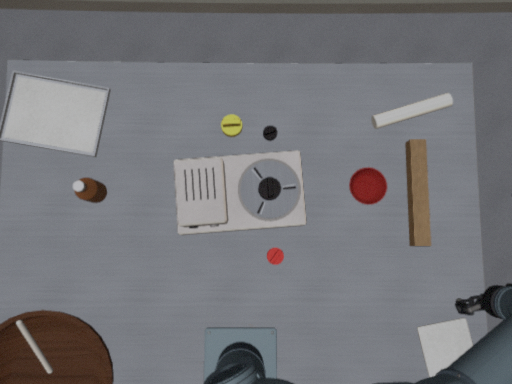

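View pics/side0.png

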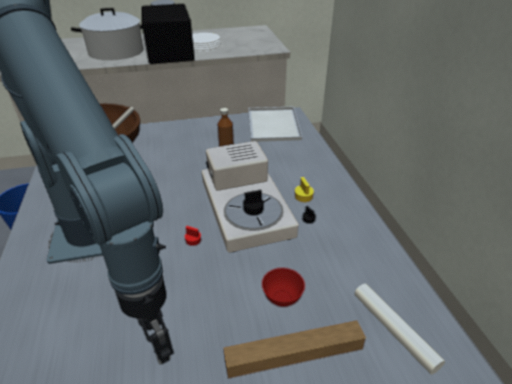

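Candidates in the top picture are: black cap on the disc (269,188), small black knob (270,132), yellow (232,125) and red (275,256). I choose the larger black one, on the disc at (269,188), and check it in an enlarged crop.

```bash
python3 - <<'E'
from h import *
s=load('top');c=s['image'][140:245,165:315,::-1];a=cv2.resize(c,None,fx=5,fy=5,interpolation=cv2.INTER_CUBIC)
cv2.imwrite('pics/crop0.png',a)
t=load('side');c=t['image'][180:235,215:295,::-1];cv2.imwrite('pics/crop1.png',cv2.resize(c,None,fx=9,fy=9,interpolation=cv2.INTER_CUBIC))
# point cloud around the cap from both cameras
for n,(u0,v0) in (('top',(269,188)),('side',(253,205))):
    s=load(n);U,V=np.meshgrid(np.arange(u0-25,u0+26),np.arange(v0-25,v0+26));p=world(s,U.ravel(),V.ravel())
    q=p[(p[:,2]>128)&(p[:,2]<160)&(abs(U-u0)<14).ravel()&(abs(V-v0)<16).ravel()];xy=q[:,:2];m=xy.mean(0)
    w,v=np.linalg.eigh(np.cov((xy-m).T));print(n,len(q),m,q[:,2].max(),v[:,1],np.sqrt(w*12), (xy-m)@v[:,1] if len(q)<3 else '')
    h=np.histogram(p[:,2],range(60,160,5));print(h[0])
E
```

```text
top 95 [522.11904063 -85.84173132] 152.84280441375472 [-0.99993512 -0.01139147] [14.37305666 55.39171147] 
[ 19 229 998 831 103   6   8  26 138 117  14   4   5   1   2  10  54  26
   3]
side 114 [522.74920556 -92.05843029] 146.0067074494482 [-0.99914915 -0.04124277] [14.93928103 55.79433701] 
[  60  686 1051  164   76   58   50   56  122   35   22   19   23   27
   20   25   55    3    0]
```

View pics/crop0.png

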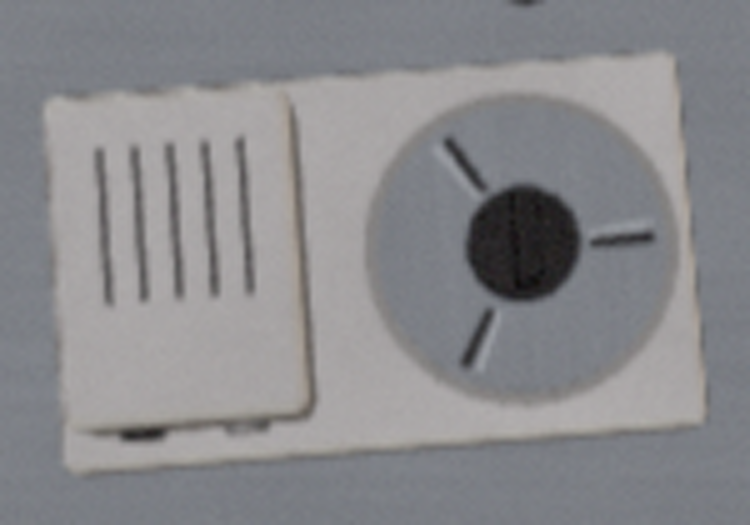

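View pics/crop1.png

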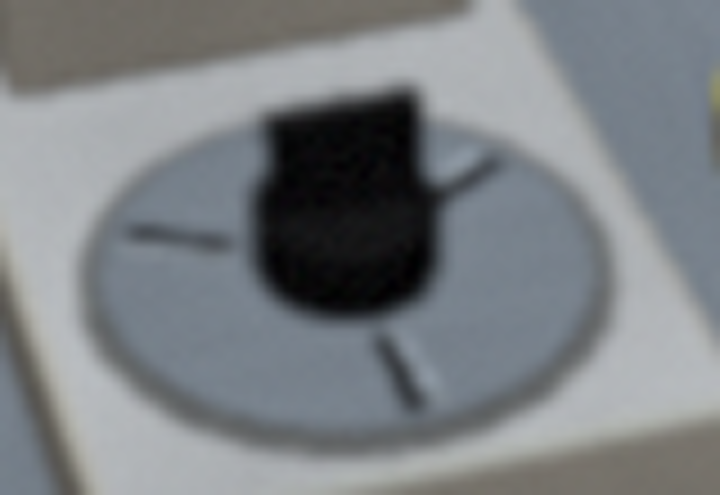

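The crops confirm the choice: a black round cap with its upright bar on the disc centre. Its shoulder is centred at about (269.6,188.6) in the top picture, and the bar lies roughly along world x. Next I cross-check the centre against the disc and the deck.

```bash
python3 - <<'E'
from h import *
s=load('top');P=lambda c,h:world(s,165+(np.array(c)[:,0]-2)/5,140+(np.array(c)[:,1]-2)/5,h=h)
print('disc',P([[366,248],[680,248],[523,92],[523,405]],75))
print('shoulder',P([[466,243],[582,243],[523,185],[523,301]],105))
print('motor edge',P([[290,95],[312,405]],165),'deck',P([[670,55],[705,422],[68,470]],70))
t=load('side');Q=lambda c,h:world(t,215+(np.array(c)[:,0]-4)/9,180+(np.array(c)[:,1]-4)/9,h=h)
print('side disc',Q([[85,275],[612,275],[345,118],[345,440]],75))
print('bar top front',Q([[275,122],[418,100]],145),'back',Q([[268,110],[415,86]],145))
print(R.from_quat(observe()['tcp_rot']).as_matrix().round(3))
E
```

```text
disc [[ 523.30267333    8.15771827   75.        ]
 [ 523.74088865 -181.73327267   75.        ]
 [ 619.18117614  -87.0340912    75.        ]
 [ 428.74597037  -86.43811327   75.        ]]
shoulder [[ 523.00390272  -51.62064004  105.        ]
 [ 523.16384476 -120.38315088  105.        ]
 [ 557.78110747  -85.51035399  105.        ]
 [ 488.58443729  -85.29437264  105.        ]]
motor edge [[600.94621244  50.24879767 165.        ]
 [424.09179007  36.38871084 165.        ]] deck [[ 643.29266874 -177.39782301   70.        ]
 [ 419.020503   -196.11904874   70.        ]
 [ 389.99851349  185.53261365   70.        ]]
side disc [[ 433.44157706  -76.08340115   75.        ]
 [ 614.13303129 -117.93766049   75.        ]
 [ 542.34105961   -7.66185105   75.        ]
 [ 504.24086825 -180.66027096   75.        ]]
bar top front [[499.54718241 -94.42279733 145.        ]
 [549.7121728  -93.37095978 145.        ]] back [[498.5712602  -87.26298424 145.        ]
 [550.5529107  -85.35005708 145.        ]]
[[ 0.936  0.353 -0.001]
 [ 0.353 -0.936  0.001]
 [-0.    -0.002 -1.   ]]
```

Call:
drive_tool:
  series:
    - [-1,0.25,-0.21,0,0,0,0.15]
    - [-1,0.38,-0.32,0,0,0,0.25]
    - [-1,0.5,-0.43,0,0,0,0.35]
    - [-1,0.64,-0.54,0,0,0,0.433]
    - [-1,0.766,-0.641,0,0,0,0.433]
    - [-1,0.766,-0.641,0,0,0,0.433]
    - [-1,0.766,-0.641,0,0,0,0.433]
  grip_force: 40

```text
clock: 0.8
ee_pos: [380.7, -340.2, 303.7]
tcp_rot: [1.0, 0.016, 0.001, -0.002]
ft_force: [0.2, -0.6, -0.3]
finger_gap: 85.4
gripper_force: 0.0
```

```bash
cat >> h.py <<'E'
def st():
    o=observe();Rm=R.from_quat(o['tcp_rot']).as_matrix()
    print('t',round(o['clock'],2),'pos',o['ee_pos'].round(1),'yaw',round(float(np.arctan2(Rm[1,0],Rm[0,0])),4),'zax',Rm[:,2].round(4),'F',o['ft_force'].round(2),'T',o['wrist_torque'].round(3),'gap',round(o['finger_gap'],1),'q',o['qpos'].round(2))
    return o,Rm
def to(x,y,z,yaw=None):
    o,Rm=st();d=Rm.T@(np.array([x,y,z])-o['ee_pos'])/300
    Rt=Rm if yaw is None else np.array([[np.cos(yaw),np.sin(yaw),0],[np.sin(yaw),-np.cos(yaw),0],[0,0,-1]])
    print('shift',d.round(4),'turn',(R.from_matrix(Rm.T@Rt).as_rotvec()/(np.pi/4)).round(4))
E
python3 -c "
from h import *
to(523,-86.5,250,0.02)"
```

```text
t 0.8 pos [ 380.7 -340.2  303.7] yaw 0.0319 zax [ 0.0014  0.0036 -1.    ] F [ 0.17 -0.58 -0.32] T [-0.044 -0.05   0.105] gap 85.4 q [ 0.68  0.3  -0.04  1.9   0.01  0.94 -0.91]
shift [ 0.5008 -0.8296  0.1827] turn [-0.0045 -0.0019  0.0151]
```

Call:
drive_tool:
  series:
    - [-1,0.08,-0.13,0,0,0,0]
    - [-1,0.16,-0.26,0,0,0,0]
    - [-1,0.24,-0.4,0,0,0,0]
    - [-1,0.32,-0.53,0,0,0,0]
    - [-1,0.4,-0.66,0.03,0,0,0]
    - [-1,0.47,-0.77,0.06,0,0,0]
    - [-1,0.5,-0.83,0.1,0,0,0.01]
    - [-1,0.5,-0.83,0.1,0,0,0.01]
    - [-1,0.5,-0.83,0.1,0,0,0.01]
    - [-1,0.5,-0.83,0.1,0,0,0.01]
    - [-1,0.5,-0.83,0.1,0,0,0.01]
    - [-1,0.5,-0.83,0.1,0,0,0.01]

```text
clock: 2.0
ee_pos: [521.2, -96.1, 274.3]
tcp_rot: [1.0, 0.006, 0.0, 0.0]
ft_force: [-0.1, -0.5, -0.2]
finger_gap: 85.4
gripper_force: 0.0
```

```bash
python3 -c "
from h import *
to(523,-86.5,215,0.02)
s=shot('side');c=s['image'][120:240,190:310,::-1];cv2.imwrite('pics/c2.png',cv2.resize(c,None,fx=5,fy=5,interpolation=cv2.INTER_CUBIC))"
```

```text
t 2.0 pos [521.2 -96.1 274.3] yaw 0.0112 zax [ 5.e-04 -4.e-04 -1.e+00] F [-0.12 -0.47 -0.24] T [-0.013 -0.    -0.075] gap 85.4 q [ 0.23  0.38 -0.16  1.88  0.08  0.89 -1.53]
shift [ 0.0063 -0.0322  0.1975] turn [ 0.0006 -0.0006 -0.0113]
```

View pics/c2.png

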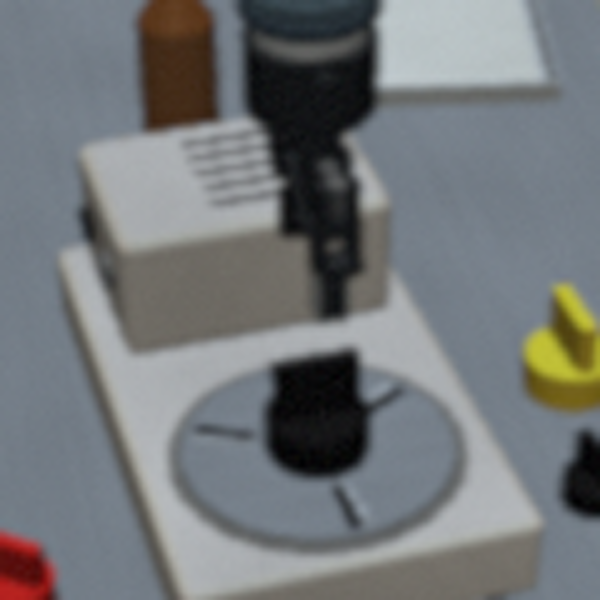

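The side picture shows the gripper directly above the cap's bar, which sits at about (253,197), with its closing line across the bar. Descending.

Call:
drive_tool:
  series:
    - [-1,0.006,-0.032,0.08,0,0,-0.011]
    - [-1,0.006,-0.032,0.16,0,0,-0.011]
    - [-1,0.006,-0.032,0.22,0,0,-0.011]
    - [-1,0.006,-0.032,0.27,0,0,-0.011]
    - [-1,0.006,-0.032,0.3,0,0,-0.011]
    - [-1,0.006,-0.032,0.3,0,0,-0.011]
    - [-1,0.006,-0.032,0.3,0,0,-0.011]
    - [-1,0.006,-0.032,0.3,0,0,-0.011]

```text
clock: 2.85
ee_pos: [523.6, -85.5, 184.8]
tcp_rot: [1.0, 0.011, 0.001, 0.0]
ft_force: [-0.1, 0.8, 0.5]
finger_gap: 85.6
gripper_force: 0.0
```

```bash
python3 -c "
from h import *
to(523,-86.5,183,0.02)"
```

```text
t 2.85 pos [523.6 -85.5 184.8] yaw 0.0214 zax [ 1.6e-03 -2.0e-04 -1.0e+00] F [-0.08  0.8   0.46] T [ 0.026 -0.005 -0.058] gap 85.6 q [ 0.2   0.51 -0.15  1.94  0.12  0.7  -1.57]
shift [-0.0022  0.0031  0.0059] turn [ 0.0003 -0.002   0.0017]
```

Good position. Closing.

Call:
drive_tool:
  series:
    - [0,-0.002,0.003,0,0,0,0]
    - [0.4,-0.002,0.003,0,0,0,0]
    - [1,-0.002,0.003,0,0,0,0]
    - [1,-0.002,0.003,0,0,0,0]
    - [1,-0.002,0.003,0,0,0,0]
    - [1,-0.002,0.003,0,0,0,0]
    - [1,-0.002,0.003,0,0,0,0]
    - [1,-0.002,0.003,0,0,0,0]
    - [1,-0.002,0.003,0,0,0,0]
    - [1,-0.002,0.003,0,0,0,0]
  grip_force: 30

```text
clock: 3.85
ee_pos: [522.4, -86.1, 183.8]
tcp_rot: [1.0, 0.011, -0.0, -0.0]
ft_force: [-0.4, 0.5, -0.1]
finger_gap: 13.8
gripper_force: 34.1
```

```bash
python3 -c "
from h import *
o,_=st();print(o['gripper_force'])"
```

```text
t 3.85 pos [522.4 -86.1 183.8] yaw 0.0217 zax [-2.e-04  2.e-04 -1.e+00] F [-0.38  0.47 -0.06] T [ 0.318  0.095 -0.   ] gap 13.8 q [ 0.2   0.51 -0.15  1.94  0.12  0.7  -1.57]
34.09839928150177
```

Call:
drive_tool:
  series:
    - [1,0,0,0,0,0,-0.03]
    - [1,0,0,0,0,0,-0.06]
    - [1,0,0,0,0,0,-0.09]
    - [1,0,0,0,0,0,-0.12]
    - [1,0,0,0,0,0,-0.12]
    - [1,0,0,0,0,0,-0.12]

```text
clock: 4.45
ee_pos: [522.5, -86.4, 183.9]
tcp_rot: [0.998, 0.058, 0.0, 0.0]
ft_force: [-1.1, 0.4, 0.3]
finger_gap: 13.5
gripper_force: 34.0
```

```bash
python3 -c "
from h import *
st()"
```

```text
t 4.45 pos [522.5 -86.4 183.9] yaw 0.1157 zax [ 0.e+00 -1.e-04 -1.e+00] F [-1.09  0.42  0.35] T [ 0.186 -0.051  0.048] gap 13.5 q [ 0.22  0.51 -0.18  1.94  0.13  0.7  -1.49]
```

Call:
drive_tool:
  series:
    - [1,0,0,0,0,0,-0.03]
    - [1,0,0,0,0,0,-0.06]
    - [1,0,0,0,0,0,-0.09]
    - [1,0,0,0,0,0,-0.12]
    - [1,0,0,0,0,0,-0.12]
    - [1,0,0,0,0,0,-0.12]

```text
clock: 5.05
ee_pos: [522.4, -86.5, 183.9]
tcp_rot: [0.995, 0.105, -0.0, 0.0]
ft_force: [1.1, -0.8, -2.0]
finger_gap: 13.5
gripper_force: 33.9
```

```bash
python3 -c "
from h import *
st()"
```

```text
t 5.05 pos [522.4 -86.5 183.9] yaw 0.2098 zax [-1.e-04 -1.e-04 -1.e+00] F [ 1.05 -0.75 -1.98] T [-0.004 -0.064  0.017] gap 13.5 q [ 0.24  0.51 -0.2   1.94  0.15  0.71 -1.41]
```

Call:
drive_tool:
  series:
    - [1,0,0,0,0,0,-0.04]
    - [1,0,0,0,0,0,-0.08]
    - [1,0,0,0,0,0,-0.12]
    - [1,0,0,0,0,0,-0.16]
    - [1,0,0,0,0,0,-0.16]
    - [1,0,0,0,0,0,-0.16]

```text
clock: 5.65
ee_pos: [522.4, -86.3, 183.8]
tcp_rot: [0.986, 0.167, -0.0, -0.0]
ft_force: [-0.0, -0.7, -1.6]
finger_gap: 13.2
gripper_force: 33.9
```

```bash
python3 -c "
from h import *
st()"
```

```text
t 5.65 pos [522.4 -86.3 183.8] yaw 0.3355 zax [-1.e-04  1.e-04 -1.e+00] F [-0.01 -0.71 -1.56] T [ 0.014 -0.006  0.048] gap 13.2 q [ 0.26  0.52 -0.23  1.94  0.17  0.71 -1.31]
```

Call:
drive_tool:
  series:
    - [1,0,0,0,0,0,-0.04]
    - [1,0,0,0,0,0,-0.08]
    - [1,0,0,0,0,0,-0.12]
    - [1,0,0,0,0,0,-0.16]
    - [1,0,0,0,0,0,-0.16]
    - [1,0,0,0,0,0,-0.16]

```text
clock: 6.25
ee_pos: [522.5, -86.3, 183.9]
tcp_rot: [0.974, 0.229, 0.0, -0.0]
ft_force: [-0.0, 0.1, -1.8]
finger_gap: 13.6
gripper_force: 33.8
```

```bash
python3 -c "
from h import *
st()"
```

```text
t 6.25 pos [522.5 -86.3 183.9] yaw 0.4611 zax [ 0.e+00  1.e-04 -1.e+00] F [-0.04  0.1  -1.85] T [-0.029  0.006 -0.   ] gap 13.6 q [ 0.29  0.52 -0.26  1.93  0.2   0.71 -1.2 ]
```

Call:
drive_tool:
  series:
    - [1,0,0,0,0,0,-0.05]
    - [1,0,0,0,0,0,-0.1]
    - [1,0,0,0,0,0,-0.15]
    - [1,0,0,0,0,0,-0.2]
    - [1,0,0,0,0,0,-0.2]
    - [1,0,0,0,0,0,-0.2]

```text
clock: 6.85
ee_pos: [522.6, -86.4, 183.9]
tcp_rot: [0.953, 0.304, 0.0, 0.0]
ft_force: [-0.3, -1.0, -1.5]
finger_gap: 13.6
gripper_force: 33.9
```

```bash
python3 -c "
from h import *
st()
s=shot('side');c=s['image'][150:240,200:300,::-1];cv2.imwrite('pics/c3.png',cv2.resize(c,None,fx=6,fy=6,interpolation=cv2.INTER_CUBIC))"
```

```text
t 6.85 pos [522.6 -86.4 183.9] yaw 0.6172 zax [ 3.e-04 -0.e+00 -1.e+00] F [-0.3  -1.02 -1.48] T [-0.135 -0.147  0.071] gap 13.6 q [ 0.32  0.52 -0.3   1.93  0.23  0.72 -1.07]
```

View pics/c3.png

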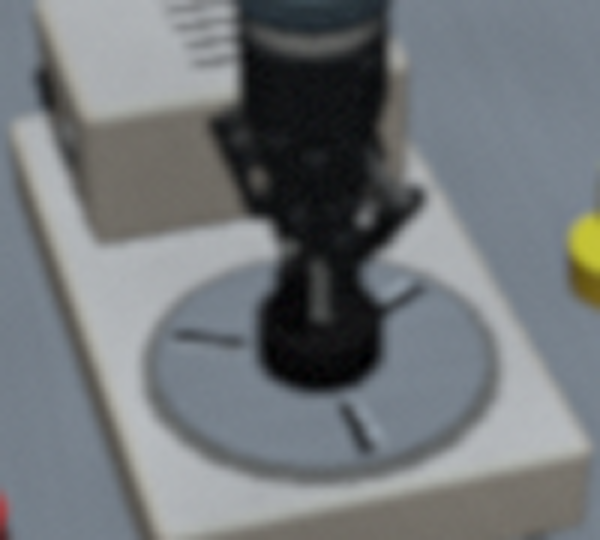

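The picture shows the cap still down on the disc with the fingers around its bar at about (253,195). It has turned 0.6 rad counter-clockwise with no stop, past the 0.5 rad tightening limit, so counter-clockwise loosens. Continuing gently to the stop.

Call:
drive_tool:
  series:
    - [1,0,0,0,0,0,-0.08]
    - [1,0,0,0,0,0,-0.16]
    - [1,0,0,0,0,0,-0.24]
    - [1,0,0,0,0,0,-0.32]
    - [1,0,0,0,0,0,-0.4]
    - [1,0,0,0,0,0,-0.48]
    - [1,0,0,0,0,0,-0.48]
    - [1,0,0,0,0,0,-0.48]

```text
clock: 7.7
ee_pos: [523.1, -86.8, 184.1]
tcp_rot: [0.879, 0.476, 0.001, 0.001]
ft_force: [2.3, -2.0, -1.9]
finger_gap: 13.8
gripper_force: 33.8
```

```bash
python3 -c "
from h import *
st()"
```

```text
t 7.7 pos [523.1 -86.8 184.1] yaw 0.993 zax [ 1.5e-03 -5.0e-04 -1.0e+00] F [ 2.34 -2.03 -1.88] T [-0.619 -0.698  0.016] gap 13.8 q [ 0.39  0.54 -0.39  1.93  0.3   0.73 -0.76]
```

Call:
drive_tool:
  series:
    - [1,0,0,0,0,0,-0.025]
    - [1,0,0,0,0,0,-0.05]
    - [1,0,0,0,0,0,-0.07]
    - [1,0,0,0,0,0,-0.07]
    - [1,0,0,0,0,0,-0.07]

```text
clock: 8.2
ee_pos: [523.0, -87.0, 184.1]
tcp_rot: [0.865, 0.501, 0.0, 0.001]
ft_force: [3.6, -3.8, -1.8]
finger_gap: 13.3
gripper_force: 33.8
```

```bash
python3 -c "
from h import *
st()"
```

```text
t 8.2 pos [523.  -87.  184.1] yaw 1.05 zax [ 1.4e-03 -9.0e-04 -1.0e+00] F [ 3.65 -3.82 -1.75] T [-1.091 -0.837 -0.019] gap 13.3 q [ 0.4   0.54 -0.41  1.93  0.31  0.74 -0.71]
```

Call:
drive_tool:
  series:
    - [1,0,0,0,0,0,-0.025]
    - [1,0,0,0,0,0,-0.05]
    - [1,0,0,0,0,0,-0.06]
    - [1,0,0,0,0,0,-0.06]
    - [1,0,0,0,0,0,-0.06]

```text
clock: 8.7
ee_pos: [523.1, -87.0, 184.2]
tcp_rot: [0.853, 0.522, 0.0, 0.001]
ft_force: [3.2, -4.9, -1.9]
finger_gap: 13.5
gripper_force: 33.8
```

```bash
python3 -c "
from h import *
st()"
```

```text
t 8.7 pos [523.1 -87.  184.2] yaw 1.0972 zax [ 1.6e-03 -9.0e-04 -1.0e+00] F [ 3.16 -4.93 -1.88] T [-1.008 -0.786 -0.064] gap 13.5 q [ 0.41  0.54 -0.42  1.93  0.32  0.74 -0.67]
```

Call:
drive_tool:
  series:
    - [1,0,0,0,0,0,-0.025]
    - [1,0,0,0,0,0,-0.05]
    - [1,0,0,0,0,0,-0.065]
    - [1,0,0,0,0,0,-0.065]
    - [1,0,0,0,0,0,-0.065]

```text
clock: 9.2
ee_pos: [523.2, -87.1, 184.2]
tcp_rot: [0.84, 0.543, 0.0, 0.001]
ft_force: [4.0, -3.5, -1.7]
finger_gap: 13.6
gripper_force: 33.8
```

```bash
python3 -c "
from h import *
st()"
```

```text
t 9.2 pos [523.2 -87.1 184.2] yaw 1.1482 zax [ 0.0018 -0.001  -1.    ] F [ 3.99 -3.47 -1.74] T [-1.088 -0.924 -0.109] gap 13.6 q [ 0.42  0.54 -0.43  1.93  0.33  0.74 -0.63]
```

Call:
drive_tool:
  series:
    - [1,0,0,0,0,0,-0.025]
    - [1,0,0,0,0,0,-0.05]
    - [1,0,0,0,0,0,-0.065]
    - [1,0,0,0,0,0,-0.065]
    - [1,0,0,0,0,0,-0.065]

```text
clock: 9.7
ee_pos: [523.3, -87.2, 184.3]
tcp_rot: [0.826, 0.564, 0.001, 0.001]
ft_force: [4.0, -4.4, -1.1]
finger_gap: 13.3
gripper_force: 33.8
```

```bash
python3 -c "
from h import *
st()"
```

```text
t 9.7 pos [523.3 -87.2 184.3] yaw 1.1992 zax [ 0.0019 -0.001  -1.    ] F [ 3.98 -4.39 -1.08] T [-1.115 -0.976 -0.09 ] gap 13.3 q [ 0.43  0.54 -0.44  1.93  0.34  0.74 -0.58]
```

Call:
drive_tool:
  series:
    - [1,0,0,0,0,0,-0.025]
    - [1,0,0,0,0,0,-0.05]
    - [1,0,0,0,0,0,-0.065]
    - [1,0,0,0,0,0,-0.065]
    - [1,0,0,0,0,0,-0.065]

```text
clock: 10.2
ee_pos: [523.7, -87.0, 184.3]
tcp_rot: [0.811, 0.585, 0.001, 0.001]
ft_force: [4.6, -3.9, -2.5]
finger_gap: 13.9
gripper_force: 33.6
```

```bash
python3 -c "
from h import *
st()"
```

```text
t 10.2 pos [523.7 -87.  184.3] yaw 1.2504 zax [ 2.8e-03 -8.0e-04 -1.0e+00] F [ 4.61 -3.93 -2.51] T [-1.021 -1.239 -0.081] gap 13.9 q [ 0.43  0.55 -0.46  1.92  0.35  0.74 -0.54]
```

Call:
drive_tool:
  series:
    - [1,0,0,0,0,0,-0.025]
    - [1,0,0,0,0,0,-0.05]
    - [1,0,0,0,0,0,-0.065]
    - [1,0,0,0,0,0,-0.065]
    - [1,0,0,0,0,0,-0.065]

```text
clock: 10.7
ee_pos: [523.9, -87.1, 184.4]
tcp_rot: [0.796, 0.605, 0.001, 0.001]
ft_force: [5.3, -2.4, -3.9]
finger_gap: 13.4
gripper_force: 33.7
```

```bash
python3 -c "
from h import *
st()"
```

```text
t 10.7 pos [523.9 -87.1 184.4] yaw 1.3 zax [ 3.4e-03 -5.0e-04 -1.0e+00] F [ 5.27 -2.45 -3.89] T [-1.043 -1.483 -0.57 ] gap 13.4 q [ 0.44  0.55 -0.47  1.92  0.36  0.75 -0.5 ]
```

Torque is starting to build. One small further step will confirm the stop.

Call:
drive_tool:
  series:
    - [1,0,0,0,0,0,-0.02]
    - [1,0,0,0,0,0,-0.04]
    - [1,0,0,0,0,0,-0.04]

```text
clock: 11.0
ee_pos: [523.9, -87.1, 184.3]
tcp_rot: [0.787, 0.617, 0.001, 0.001]
ft_force: [6.4, -3.6, -3.0]
finger_gap: 13.5
gripper_force: 40.1
```

```bash
python3 -c "
from h import *
st()"
```

```text
t 11.0 pos [523.9 -87.1 184.3] yaw 1.3306 zax [ 3.3e-03 -1.0e-04 -1.0e+00] F [ 6.41 -3.58 -2.98] T [-0.956 -1.389 -0.909] gap 13.5 q [ 0.45  0.55 -0.48  1.92  0.36  0.75 -0.47]
```

Call:
drive_tool:
  series:
    - [1,0,0,0,0,0,0.02]
    - [1,0,0,0,0,0,0.03]
    - [1,0,0,0,0,0,0.03]

```text
clock: 11.3
ee_pos: [523.9, -87.1, 184.3]
tcp_rot: [0.794, 0.608, 0.001, 0.001]
ft_force: [5.3, -4.5, -3.7]
finger_gap: 13.3
gripper_force: 34.8
```

```bash
python3 -c "
from h import *
st()"
```

```text
t 11.3 pos [523.9 -87.1 184.3] yaw 1.3074 zax [ 3.3e-03 -4.0e-04 -1.0e+00] F [ 5.29 -4.49 -3.66] T [-1.003 -1.382 -0.596] gap 13.3 q [ 0.45  0.55 -0.47  1.92  0.36  0.75 -0.49]
```

Call:
drive_tool:
  series:
    - [1,0,0,0,0,0,0.015]
    - [1,0,0,0,0,0,0.025]
    - [1,0,0,0,0,0,0.025]

```text
clock: 11.6
ee_pos: [523.9, -87.1, 184.4]
tcp_rot: [0.8, 0.601, 0.001, 0.001]
ft_force: [5.6, -4.5, -3.6]
finger_gap: 13.5
gripper_force: 33.7
```

```bash
python3 -c "
from h import *
st()"
```

```text
t 11.6 pos [523.9 -87.1 184.4] yaw 1.2886 zax [ 3.3e-03 -7.0e-04 -1.0e+00] F [ 5.55 -4.46 -3.61] T [-1.073 -1.327 -0.37 ] gap 13.5 q [ 0.44  0.55 -0.47  1.92  0.35  0.75 -0.51]
```

```bash
python3 -c "
from h import *
to(522.7,-86.5,184.3,1.215)"
```

```text
t 11.6 pos [523.9 -87.1 184.4] yaw 1.2886 zax [ 3.3e-03 -7.0e-04 -1.0e+00] F [ 5.55 -4.46 -3.61] T [-1.073 -1.327 -0.37 ] gap 13.5 q [ 0.44  0.55 -0.47  1.92  0.35  0.75 -0.51]
shift [ 0.0008 -0.0043  0.0002] turn [ 0.0043 -0.0005  0.0938]
```

Call:
drive_tool:
  series:
    - [1,0,-0.002,0,0.002,0,0.03]
    - [1,0.001,-0.004,0,0.004,0,0.06]
    - [1,0.001,-0.004,0,0.004,0,0.092]
    - [1,0.001,-0.004,0,0.004,0,0.092]
    - [1,0.001,-0.004,0,0.004,0,0.092]
  grip_force: 50

```text
clock: 12.1
ee_pos: [523.5, -86.8, 184.7]
tcp_rot: [0.82, 0.572, 0.001, 0.001]
ft_force: [6.6, -5.2, -3.5]
finger_gap: 13.3
gripper_force: 50.6
```

```bash
python3 -c "
from h import *
st()"
```

```text
t 12.1 pos [523.5 -86.8 184.7] yaw 1.2175 zax [ 2.e-03 -4.e-04 -1.e+00] F [ 6.57 -5.23 -3.54] T [-1.251 -1.692  0.093] gap 13.3 q [ 0.43  0.55 -0.45  1.92  0.34  0.74 -0.57]
```

Call:
drive_tool:
  series:
    - [1,-0.001,0.003,0,0,0,0]
    - [1,-0.003,0.006,0,0,0,0]
    - [1,-0.003,0.006,0,0,0,0]
    - [1,-0.003,0.006,0,0,0,0]

```text
clock: 12.5
ee_pos: [523.8, -87.1, 184.4]
tcp_rot: [0.82, 0.572, 0.0, -0.001]
ft_force: [4.9, -2.2, 2.6]
finger_gap: 13.6
gripper_force: 51.2
```

```bash
python3 -c "
from h import *
st()"
```

```text
t 12.5 pos [523.8 -87.1 184.4] yaw 1.218 zax [-6.e-04  1.e-03 -1.e+00] F [ 4.9  -2.23  2.6 ] T [-0.642 -1.231  0.005] gap 13.6 q [ 0.43  0.55 -0.45  1.92  0.34  0.75 -0.57]
```

Call:
drive_tool:
  series:
    - [1,-0.001,0.006,0,0,0,0]
    - [1,-0.001,0.006,0,0,0,0]
    - [1,-0.001,0.006,-0.006,0,0,0]
    - [1,-0.001,0.006,-0.012,0,0,0]
    - [1,-0.001,0.006,-0.018,0,0,0]
    - [1,-0.001,0.006,-0.018,0,0,0]

```text
clock: 13.1
ee_pos: [524.0, -87.9, 189.2]
tcp_rot: [0.82, 0.572, -0.001, -0.002]
ft_force: [2.0, 1.1, -1.7]
finger_gap: 13.2
gripper_force: 50.8
```

```bash
python3 -c "
from h import *
st()"
```

```text
t 13.1 pos [524.  -87.9 189.2] yaw 1.2179 zax [-0.004   0.0012 -1.    ] F [ 1.98  1.14 -1.7 ] T [ 0.024 -0.351  0.012] gap 13.2 q [ 0.43  0.54 -0.45  1.92  0.33  0.76 -0.56]
```

It lifts with only the cap's weight showing (-1.7 N), so it is free. Lifting straight up.

Call:
drive_tool:
  series:
    - [1,0,0,-0.015,0,0,0]
    - [1,0,0,-0.03,0,0,0]
    - [1,0,0,-0.045,0,0,0]
    - [1,0,0,-0.06,0,0,0]
    - [1,0,0,-0.08,-0.002,0,0]
    - [1,0,0,-0.12,-0.005,0,0]
    - [1,0,0,-0.17,-0.005,0,0]
    - [1,0,0,-0.22,-0.005,0,0]
    - [1,0,0,-0.27,-0.005,0,0]
    - [1,0,0,-0.3,-0.005,0,0]
    - [1,0,0,-0.317,-0.005,0,0]
    - [1,0,0,-0.317,-0.005,0,0]
    - [1,0,0,-0.317,-0.005,0,0]
    - [1,0,0,-0.317,-0.005,0,0]
    - [1,0,0,-0.317,-0.005,0,0]

```text
clock: 14.6
ee_pos: [524.4, -88.1, 283.8]
tcp_rot: [0.82, 0.572, -0.0, -0.0]
ft_force: [0.1, 0.5, -1.8]
finger_gap: 13.7
gripper_force: 50.8
```

```bash
python3 -c "
from h import *
st()
s=shot('side');c=s['image'][110:250,180:320,::-1];cv2.imwrite('pics/c4.png',cv2.resize(c,None,fx=4,fy=4,interpolation=cv2.INTER_CUBIC))"
```

```text
t 14.6 pos [524.4 -88.1 283.8] yaw 1.2178 zax [-4.e-04 -1.e-04 -1.e+00] F [ 0.07  0.47 -1.79] T [-0.036 -0.035 -0.004] gap 13.7 q [ 0.48  0.41 -0.51  1.85  0.24  0.95 -0.48]
```

View pics/c4.png

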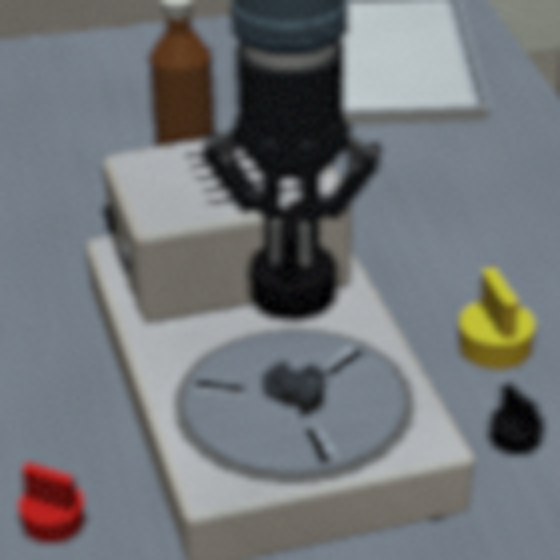

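The picture shows the cap at about (253,180), upright in the gripper and about 10 cm above the bared spindle at (254,207). The other things are untouched. Handing in.

```bash
python3 -c "
from station import *
print(close_job())"
```

```text
the job is handed in; nothing more can be done
None
```

The cap loosened counter-clockwise (an ordinary thread); I turned it to its stop, eased back, lifted it straight off, and handed the job in at about 14.6 s with the cap held upright and still about 10 cm above the disc.

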